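Level a rocking kitchen scale and load its pan

TASK

The kitchen scale rocks because its two front feet are screwed to different heights. Turn the black levelling knobs at its front corners, as far as each needs it, until it stands firm and level on all four feet, and stand the white tea carton upright in the middle of its pan, ready to be weighed. Leave the scale where it is and do not disturb the jar, the tin and the pepper mill round it.

Things in the scene. Friction and masses are not known exactly. Their poses are not given: they have to be found in the camera images.
- scale: low kitchen scale on four feet, loose, 2.6 kg. White housing 235 (x) by 220 mm (y), top 44 mm high; grey display panel along its front (-x) edge, up to 51 mm. From each front corner an ear (24 to 38 mm high) sticks out sideways with a levelling screw and black knob. Origin: centre, level with the undersides of the fixed rear feet; x to its back, y to its left, z up. Leans up to 0.04 rad at first
- pan_centre (a point): middle of the upper face of the floor of the square steel pan on the scale (196 mm in x, 206 mm in y, rim 7 mm above its floor); 14 mm behind and 56 mm above the scale's origin; axes as the scale's
- knob_left (a joint): turn of the left (+y) knob, rad; positive = clockwise from above: screws the foot down out of the ear and raises that corner. Coarse thread, 10 mm a turn (1.59 mm per rad). At 0 the foot reaches as low as the fixed rear feet; stops at -4.4 and 4.4. Stays where left, takes 0.06 to 0.1 N m. Starts too short (-3.2 to -2)
- knob_right (a joint): the same for the right knob (-y side). Starts anywhere from -0.8 (rather short) to 2.6 (too long), so it may be nearly right already
- grip_left (a point): middle of the left knob, 85 mm before and 135 mm left of the scale's origin: ribbed black upright cylinder 46 mm in diameter, 26 mm high, on a bare spindle. 87 mm above the origin's level at joint 0, 1.59 mm lower per rad. Fingers may straddle it in any direction that the neighbours leave free: housing, panel and pan are lower than the knob's underside, by 5 mm or more
- grip_right (a point): the same for the right knob, 135 mm right of the scale's origin
- pad_left (a point): centre of the underside of the left front foot, a round rubber pad 33 mm in diameter straight below the knob, which does not turn with it. z is its height over the worktop: 0 when it bears
- pad_right (a point): the same for the right front foot
- rear_foot_left (a point): centre of the underside of the fixed left rear foot (28 mm in diameter), 80 mm behind and 85 mm to the left of the scale's origin
- rear_foot_right (a point): the same for the fixed right rear foot
- tea_carton: white card box, 52 mm (x) by 71 mm (y) by 135 mm high, about 0.16 kg, standing upright to the left or right of the scale; origin in the centre of its underside
- jam_jar: jam jar with a pale lid, 69 mm in diameter, 99 mm high, standing close to one of the knobs; origin in the centre of its underside. Bystander
- tin_tomato: food tin, 75 mm in diameter, 110 mm high, standing close to the other knob; origin in the centre of its underside. Bystander
- pepper_mill: wooden pepper mill, 58 mm in diameter, 150 mm high, standing on the other side of the scale from the carton; origin in the centre of its underside. Bystander
Things that resemble listed ones, but are neither listed nor needed, are in the scene too. Leave any purple or yellow look-alike of the tea_carton alone.

How it is judged:
By the outcome, as a careful person would: the job done as asked, in the order asked, and still so for the second after the job is handed in, with the robot touching nothing.
It also fails if it takes over 70 s, if anything falls off the work surface, if the arm or the gripper's body presses on something with over 40 N, if the wrist force passes 120 N, or if a joint passes its speed limit or range.

ROBOT

A 7-joint arm with a two-finger parallel gripper is mounted at the origin on a cart in front of the work surface, level with it; the furniture and walls round the work are solid. World frame = base frame: x ahead of the robot, y to its left, z up, the work surface at z = 0. Lengths are in m, angles in rad, forces in N, time in s.
With the tool pointing down it reaches from about 0.425 to 0.875 m from the base axis. Payload 4.7 kg.
Tool frame: the origin (TCP) lies between the finger pads; the fingertips stand 14 mm ahead of it and the grasp point (between the pads) lies 5 mm behind it; z points along the fingers, y is the line along which they close (so a half turn about z gives the same grasp; the last joint's range is limited). The gripper opens to 87 mm and grips with 3 to 60 N. Pads are 19 mm wide; open, the fingers measure 117 mm over their backs; the gripper's body (75 mm by 190 mm) begins 51 mm behind the grasp point.
Start: joints at [1.348, 0.321, -0.07, 1.45, 0.023, 1.371, -0.057], TCP at [0.152, -0.632, 0.237] pointing down, gripper open.
Joint ranges: [-2.86, 2.86], [-0.3, 2.09], [-1.38, 1.24], [0.06, 2.45], [-1.56, 4.7], [0.09, 2.05], [-2.69, 2.69]. Speed limits (rad/s): [2.57, 2.57, 3.14, 3.14, 3.14, 3.14, 3.14].

INTERFACE

Orientations are given as a rotation vector (axis times angle).
In Python, from bench import ctrl gives the robot as it stands.
- The arm moves only by the tool step_arm, never from a script. Its argument "commands" is a list of rows, each an object with "travel": the shift along the tool's x, y, z in m, a list of three; "turn": the turn, a rotation vector about the tool's x, y, z in degrees, a list of three. A call has 1 to 5 rows; each row is the pose to reach, as a shift and turn from the pose commanded when the call began, along the tool's axes at that moment; what a row does not reach only later rows make up. A row lasts 1/10 s, in which the tool goes at most 50 mm and 8.59 degrees, less where a joint would pass 70% of its speed; a pose out of reach is approached as far as the arm can. A call with a gripper value outside its range is refused whole. "gripper" is the opening, from 0 (shut) to 1 (fully open), set as the call begins (left out, the last holds). The fingers move at their own pace and stop on an object; "force" is the grip in N (left out, the last holds). Time passes only in rows, so rows that repeat a pose let the fingers close. It gives the time, the measured TCP pose, the force, the opening and the grip force at its end, in the units of the state.
- ctrl.get_state(): the state, without advancing time (a new reading comes with each control period).
- ctrl.get_image(name): name is "scene" or "top"; returns the picture (480x640x3 uint8, red, green, blue); there is no depth.
- ctrl.camera_model(name): a dict with "fx", "fy", "cx", "cy" (pixels), "R" (3x3) and "t" (3): a world point X has camera coordinates R X + t. Camera axes: x right, y down, z forward; pixel columns grow to the right and rows downward; lengths in m; the calibration is good to about 2 mm. A picture is of the moment at which its call begins. camera_model takes no time and is no camera call.
- ctrl.close_job(): hands the job in; it is judged then, once.
The state is a dict: "time": time; "joint_positions": joint angles; "qd": joint speeds; "joint_torque": joint torques, N m; "position": TCP position; "tool_rot": TCP orientation; "ft_force": force on the tool from outside, world axes, zero at the start; "torque": the same for the moment, N m; "grip_width": opening from 0.0 (shut) to 1.0 (fully open); "grip_force": force on a finger pad.
Only numpy, scipy, OpenCV 4.12 (cv2) and the standard library are available. Lean on these libraries where they do the work, as an engineer would, in place of code of your own. Each camera call takes 0.05 s, during which the arm holds its last target. There are 200 camera calls.

## Working session

There is one attempt and no reset: what is moved stays moved. The work goes in short steps, Python scripts to look and compute and a tool call to move; the robot and the scene stay as the last step left them, time stands still between calls to the robot, and variables do not carry over. Pictures are saved under pics/ and viewed, at most 10 in all, crops included, and the job is handed in when it is done.

Besides the shell and the picture viewer there is one more tool, called after "Request:" in YAML: its name, and indented under it one key for each argument. step_arm: Moves the arm, as the interface text tells. Its arguments: {"type":"object","properties":{"commands":{"type":"array"},"gripper":{"type":"number"},"force":{"type":"number"}},"required":["commands"]}

```bash
mkdir -p pics; python3 - <<'E'
from bench import ctrl
import cv2,numpy as np
for n in("scene","top"):
    im=ctrl.get_image(n);cv2.imwrite(f"pics/{n}0.png",im[:,:,::-1])
    m=ctrl.camera_model(n);print(n,m)
s=ctrl.get_state();print(s)
E
```

```text
scene {'fx': 448.05976639821523, 'fy': 448.05976639821523, 'cx': 322.1572162581029, 'cy': 238.76825007376192, 'R': array([[-0.44503596, -0.89550687, -0.00323155],
       [-0.57042672,  0.28626046, -0.76984954],
       [ 0.69033061, -0.34076737, -0.63821724]]), 't': array([0.26676931, 0.32050464, 0.57009205])}
top {'fx': 580.8846177513959, 'fy': 580.8846177513959, 'cx': 311.4688173098962, 'cy': 245.87169443219227, 'R': array([[-0.15542586, -0.98783303, -0.00535844],
       [-0.96326676,  0.15275867, -0.22086635],
       [ 0.21899763, -0.02916673, -0.97528936]]), 't': array([0.10472708, 0.50648976, 1.01933946])}
{'time': 0.1, 'joint_positions': array([ 1.34809471,  0.32174506, -0.07008218,  1.45156578,  0.02259145,
        1.37078089, -0.05691041]), 'qd': array([-0.00235852, -0.0034364 , -0.00075319, -0.0033428 ,  0.0002781 ,
       -0.00222882, -0.00264687]), 'joint_torque': array([-5.72849221e-04, -4.92571843e+01, -4.05851752e-01, -3.13399315e+01,
       -6.40508370e-02,  3.94774613e-02,  8.70788540e-05]), 'position': array([ 0.15233156, -0.63141304,  0.23556689]), 'tool_rot': array([-3.11791887e+00, -3.70920443e-01,  4.50376167e-04]), 'ft_force': array([-0.00202218,  0.4263382 , -1.05451049]), 'torque': array([-0.0181186 , -0.00355926, -0.08007825]), 'grip_force': 0.0, 'grip_width': 0.9986738475926127}
```

View pics/scene0.png

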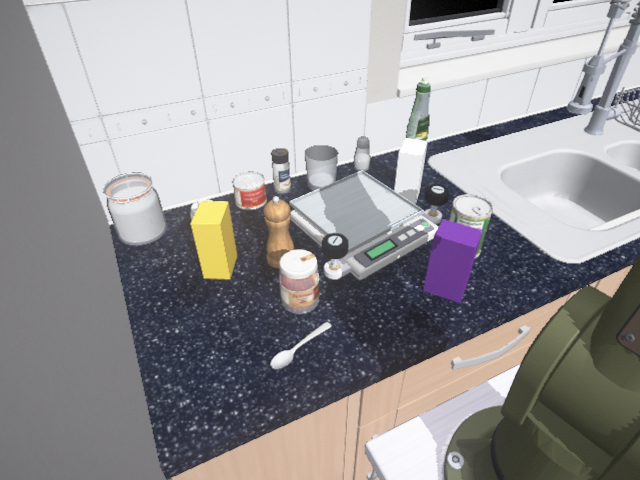

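View pics/top0.png

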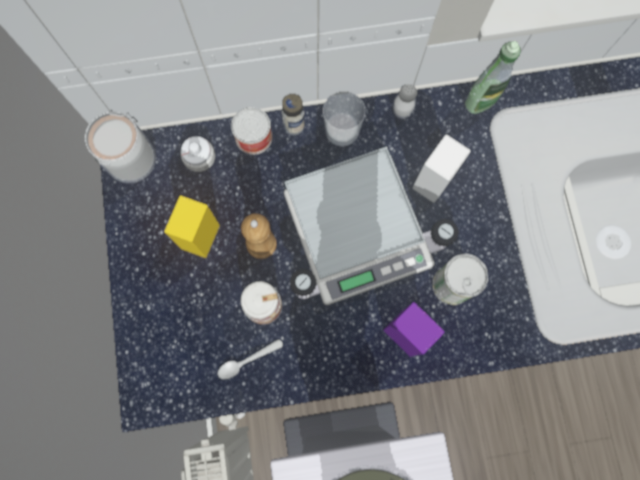

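Scene: the white carton stands at (410,168), the right side of the scale. The yellow (215,240) and purple (453,262) boxes are look-alikes. The jar is at (300,280), near the left knob (335,245). The tin is at (470,225), near the right knob (437,195). The mill is at (278,232).
Top: white carton (441,168), knobs left (304,283) and right (445,233), jar (262,302), tin (460,279). White is the only one that fits the tea carton. I'll confirm it in enlarged crops.

```bash
python3 - <<'E'
import cv2
t=cv2.imread("pics/top0.png")[125:315,235:495];cv2.imwrite("pics/topc.png",cv2.resize(t,None,fx=3,fy=3,interpolation=cv2.INTER_CUBIC))
t=cv2.imread("pics/scene0.png")[130:290,270:500];cv2.imwrite("pics/scenec.png",cv2.resize(t,None,fx=3.4,fy=3.4,interpolation=cv2.INTER_CUBIC))
E
```

```text
(no output)
```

View pics/topc.png

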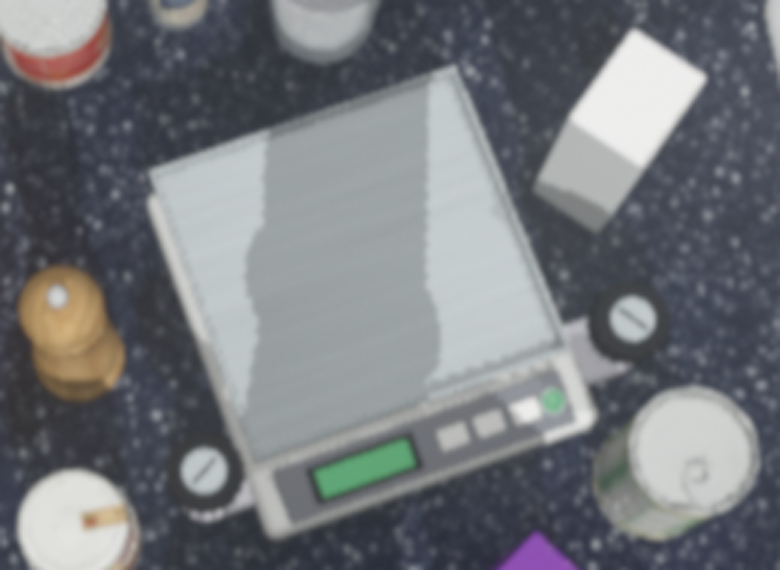

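View pics/scenec.png

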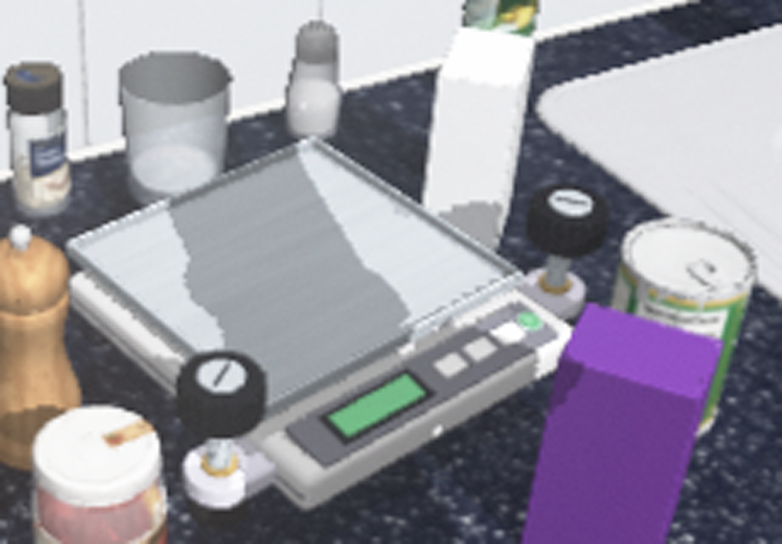

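```bash
cat > h.py <<'E'
import numpy as np,cv2
from bench import ctrl
M={n:ctrl.camera_model(n) for n in("scene","top")}
def ray(n,p):
    m=M[n];d=np.array([(p[0]-m["cx"])/m["fx"],(p[1]-m["cy"])/m["fy"],1.])
    return -m["R"].T@m["t"],m["R"].T@d
def plane(n,p,z):
    o,d=ray(n,p);return o+d*(z-o[2])/d[2]
def P(n):
    m=M[n];K=np.array([[m["fx"],0,m["cx"]],[0,m["fy"],m["cy"]],[0,0,1]]);return K@np.c_[m["R"],m["t"]]
def tri(pt,ps):
    X=cv2.triangulatePoints(P("top"),P("scene"),np.array(pt,float),np.array(ps,float)).ravel();return X[:3]/X[3]
def ct(p): return np.array(p)/3+[235,125]
def cs(p): return np.array(p)/3.4+[270,130]
E
python3 - <<'E'
from h import *
np.set_printoptions(precision=4,suppress=True)
t=dict(kL=(204,470),kR=(632,319),BL=(150,173),BR=(457,68),FR=(565,347))
s=dict(kL=(221,376),kR=(570,202),BL=(72,243),BR=(312,138),FR=(520,275))
for k in t:
    pt,ps=ct(t[k]),cs(s[k]);z=.1 if k[0]=='k' else .063
    print(k,tri(pt,ps),plane("top",pt,z)[:2],plane("scene",ps,z)[:2])
c=np.array([plane("top",ct(p),.135) for p in[(635,28),(706,77),(640,167),(570,117)]]);print(c,c.mean(0))
for n,p,z in[("jar",(72,512),.099),("tin",(693,440),.11),("mill",(58,297),.15)]:print(n,plane("top",ct(p),z))
for n,a in[("slotL",((193,482),(215,459))),("slotR",((618,310),(647,329)))]:
    d=plane("top",ct(a[1]),.1)-plane("top",ct(a[0]),.1);print(n,np.degrees(np.arctan2(d[1],d[0])))
E
```

```text
kL [0.4457 0.0504 0.1006] [0.4457 0.0504] [0.4464 0.0502]
kR [ 0.4957 -0.2145  0.101 ] [ 0.4957 -0.215 ] [ 0.4971 -0.2151]
BL [0.6433 0.0539 0.0634] [0.644 0.055] [0.6425 0.0522]
BR [ 0.6837 -0.148   0.0625] [ 0.6829 -0.1488] [ 0.6841 -0.1462]
FR [ 0.4933 -0.1818  0.0588] [ 0.4927 -0.1806] [ 0.4886 -0.1782]
[[ 0.6635 -0.2442  0.135 ]
 [ 0.6263 -0.2792  0.135 ]
 [ 0.5775 -0.2291  0.135 ]
 [ 0.6144 -0.1948  0.135 ]] [ 0.6204 -0.2368  0.135 ]
jar [0.4335 0.13   0.099 ]
tin [ 0.4172 -0.2323  0.11  ]
mill [0.5487 0.1174 0.15  ]
slotL -52.28005827685645
slotR -134.0079615083607
```

White carton confirmed in the crops: plain white box at (620,130) in the top crop, right of the scale. Knob slots sit at (204,470) and (632,319). Going to the left knob, with fingers clear of jar and mill.

```bash
cat > go.py <<'E'
import sys,numpy as np
from scipy.spatial.transform import Rotation as R
from bench import ctrl
s=ctrl.get_state();p=s["position"];r=R.from_rotvec(s["tool_rot"])
def need(x,y,z,a):
    a=np.radians(a);Y=np.array([np.cos(a),np.sin(a),0]);Z=np.array([0,0,-1.]);T=R.from_matrix(np.c_[np.cross(Y,Z),Y,Z])
    print("travel",np.round(r.inv().apply(np.array([x,y,z])-p),4),"turn",np.round((r.inv()*T).as_rotvec(degrees=True),2))
Y=r.as_matrix()[:,1]
print("t",round(s["time"],2),"p",np.round(p,4),"ydir",round(np.degrees(np.arctan2(Y[1],Y[0])),1),"F",np.round(s["ft_force"],2),"q",np.round(s["joint_positions"],2))
v=list(map(float,sys.argv[1:]))
for i in range(0,len(v),4):need(*v[i:i+4])
E
python3 go.py 0.43 -0.25 0.237 -40  0.446 0.0504 0.17 -10
```

```text
t 0.1 p [ 0.1523 -0.6314  0.2356] ydir -76.4 F [-0.    0.43 -1.05] q [ 1.35  0.32 -0.07  1.45  0.02  1.37 -0.06]
travel [ 0.3594 -0.3056 -0.0009] turn [-1.000e-01 -3.000e-02 -3.643e+01]
travel [ 0.4454 -0.5938  0.0665] turn [-9.000e-02 -5.000e-02 -6.643e+01]
```

Request:
step_arm:
  commands:
    - {"travel": [0.359,-0.306,0],"turn": [0,0,-36.4]}
    - {"travel": [0.359,-0.306,0],"turn": [0,0,-36.4]}
    - {"travel": [0.359,-0.306,0],"turn": [0,0,-36.4]}
    - {"travel": [0.359,-0.306,0],"turn": [0,0,-36.4]}
    - {"travel": [0.359,-0.306,0],"turn": [0,0,-36.4]}
  gripper: 0.72
  force: 20

```text
time: 0.6
position: [0.3001, -0.4276, 0.2362]
tool_rot: [-2.845, -1.332, 0.0]
ft_force: [-0.3, -0.2, 0.6]
grip_width: 0.733
grip_force: 0.0
```

```bash
python3 go.py 0.44 -0.25 0.237 -35  0.446 0.0504 0.17 -10
```

```text
t 0.6 p [ 0.3001 -0.4276  0.2362] ydir -39.8 F [-0.31 -0.16  0.6 ] q [ 1.18  0.06 -0.29  1.76  0.02  1.32  0.2 ]
travel [ 0.226  -0.0063 -0.0008] turn [-0.02  0.01 -4.81]
travel [ 0.4606 -0.194   0.0662] turn [ -0.03   0.   -29.81]
```

Request:
step_arm:
  commands:
    - {"travel": [0.226,-0.006,0],"turn": [0,0,-5]}
    - {"travel": [0.226,-0.006,0],"turn": [0,0,-5]}
    - {"travel": [0.226,-0.006,0],"turn": [0,0,-12]}
    - {"travel": [0.45,-0.18,0.03],"turn": [0,0,-29.8]}
    - {"travel": [0.45,-0.18,0.03],"turn": [0,0,-29.8]}

```text
time: 1.1
position: [0.41, -0.2118, 0.2275]
tool_rot: [-2.414, -2.01, -0.0]
ft_force: [0.9, -0.2, -0.3]
grip_width: 0.717
grip_force: 0.0
```

```bash
python3 go.py 0.446 0.0504 0.17 -10
```

```text
t 1.1 p [ 0.41   -0.2118  0.2275] ydir -10.5 F [ 0.94 -0.21 -0.26] q [ 0.96 -0.06 -0.51  1.89 -0.03  1.31  0.27]
travel [ 0.2643 -0.0121  0.0576] turn [-0.01 -0.02 -0.45]
```

Request:
step_arm:
  commands:
    - {"travel": [0.264,-0.012,0.04],"turn": [0,0,-0.4]}
    - {"travel": [0.264,-0.012,0.04],"turn": [0,0,-0.4]}
    - {"travel": [0.264,-0.012,0.04],"turn": [0,0,-0.4]}
    - {"travel": [0.264,-0.012,0.04],"turn": [0,0,-0.4]}
    - {"travel": [0.264,-0.012,0.04],"turn": [0,0,-0.4]}

```text
time: 1.6
position: [0.4445, 0.0325, 0.1902]
tool_rot: [2.414, 2.009, -0.001]
ft_force: [1.2, -0.5, -0.3]
grip_width: 0.719
grip_force: 0.0
```

```bash
python3 go.py 0.446 0.0504 0.17 -10
```

```text
t 1.6 p [0.4445 0.0325 0.1902] ydir -10.5 F [ 1.15 -0.49 -0.34] q [ 0.74 -0.08 -0.82  1.97 -0.06  1.23 -0.24]
travel [ 0.0179 -0.0018  0.0202] turn [ 0.04  0.06 -0.46]
```

Request:
step_arm:
  commands:
    - {"travel": [0.018,-0.002,0.02],"turn": [0,0,0]}
    - {"travel": [0.018,-0.002,0.05],"turn": [0,0,0]}
    - {"travel": [0.018,-0.002,0.05],"turn": [0,0,0]}

```text
time: 1.9
position: [0.443, 0.0492, 0.1374]
tool_rot: [-2.408, -2.01, 0.008]
ft_force: [-0.4, -0.3, 0.9]
grip_width: 0.723
grip_force: 0.0
```

```bash
python3 go.py 0.446 0.0504 0.089 -10; python3 -c "
from h import *
cv2.imwrite('pics/a.png',np.vstack([cv2.resize(ctrl.get_image(n)[y:y+130,x:x+260,::-1],None,fx=2.3,fy=2.3,interpolation=2) for n,x,y in(('top',200,210),('scene',220,170))]))"
```

```text
t 1.9 p [0.443  0.0492 0.1374] ydir -10.3 F [-0.37 -0.29  0.9 ] q [ 0.71 -0.   -0.87  2.03 -0.01  1.12 -0.33]
travel [0.0017 0.0031 0.0483] turn [-0.4   0.04 -0.31]
```

View pics/a.png

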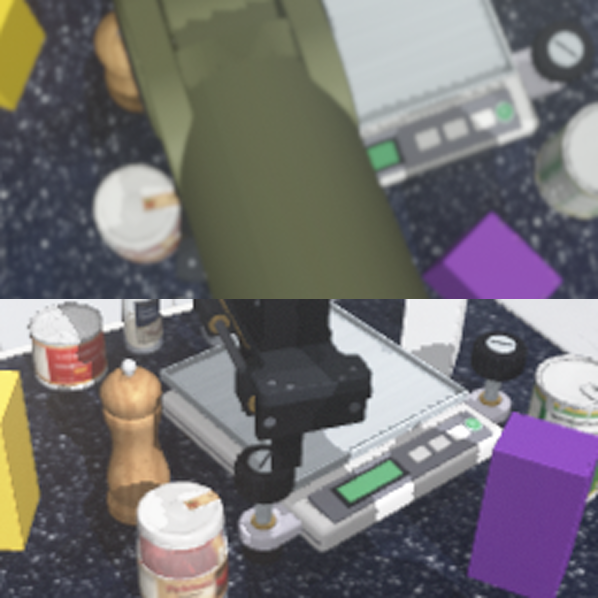

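Scene crop: the gripper is above the left knob (263,470), a finger at (287,440) on the robot's side. Jar and mill are clear. Descending and gripping.

Request:
step_arm:
  commands:
    - {"travel": [0.002,0.003,0.025],"turn": [0,0,0]}
    - {"travel": [0.002,0.003,0.048],"turn": [0,0,0]}
    - {"travel": [0.002,0.003,0.048],"turn": [0,0,0]}

```text
time: 2.3
position: [0.4483, 0.0491, 0.0916]
tool_rot: [-2.414, -2.007, 0.004]
ft_force: [-0.1, 0.4, -0.6]
grip_width: 0.717
grip_force: 0.0
```

Request:
step_arm:
  commands:
    - {"travel": [0,0,0],"turn": [0,0,0]}
    - {"travel": [0,0,0],"turn": [0,0,0]}
    - {"travel": [0,0,0],"turn": [0,0,0]}
    - {"travel": [0,0,0],"turn": [0,0,0]}
  gripper: 0.4
  force: 15

```text
time: 2.7
position: [0.4486, 0.0503, 0.0936]
tool_rot: [-2.414, -2.01, 0.004]
ft_force: [-6.1, -0.3, 7.3]
grip_width: 0.522
grip_force: 15.0
```

```bash
python3 go.py 0.446 0.0504 0.089 -68
```

```text
t 2.7 p [0.4486 0.0503 0.0936] ydir -10.4 F [-6.09 -0.31  7.28] q [ 0.69  0.08 -0.88  2.07  0.08  1.03 -0.41]
travel [-0.0004 -0.0026  0.0046] turn [-0.07  0.12 57.55]
```

Request:
step_arm:
  commands:
    - {"travel": [0,-0.002,-0.003],"turn": [0,0,0]}
    - {"travel": [0,-0.002,-0.003],"turn": [0,0,7]}
    - {"travel": [0,-0.002,-0.003],"turn": [0,0,14.5]}
    - {"travel": [0,-0.002,-0.003],"turn": [0,0,22]}
    - {"travel": [0,-0.002,-0.003],"turn": [0,0,29.5]}

```text
time: 3.2
position: [0.4475, 0.0502, 0.0953]
tool_rot: [2.85, 1.321, 0.001]
ft_force: [1.3, -0.0, -8.9]
grip_width: 0.525
grip_force: 15.0
```

Request:
step_arm:
  commands:
    - {"travel": [0,0,0],"turn": [0,0,7]}
    - {"travel": [0,0,0],"turn": [0,0,14.5]}
    - {"travel": [0,0,0],"turn": [0,0,22]}
    - {"travel": [0,0,0],"turn": [0,0,29.5]}
    - {"travel": [0,0,0],"turn": [0,0,29.5]}

```text
time: 3.7
position: [0.4468, 0.0504, 0.0947]
tool_rot: [-3.091, -0.56, 0.001]
ft_force: [1.5, 0.5, -11.3]
grip_width: 0.519
grip_force: 15.0
```

```bash
python3 go.py 0.446 0.0504 0.089 -68
```

```text
t 3.7 p [0.4468 0.0504 0.0947] ydir -69.5 F [  1.51   0.48 -11.32] q [ 0.64  0.07 -0.82  2.07  0.06  1.03 -1.43]
travel [-0.0008 -0.0003  0.0058] turn [-0.03  0.03 -1.48]
```

Request:
step_arm:
  commands:
    - {"travel": [0,0,0.003],"turn": [0,0,0]}
    - {"travel": [0,0,0.003],"turn": [0,0,0]}

```text
time: 3.9
position: [0.4475, 0.0504, 0.0935]
tool_rot: [3.09, 0.565, -0.001]
ft_force: [-3.2, -0.4, 3.1]
grip_width: 0.526
grip_force: 15.0
```

Request:
step_arm:
  commands:
    - {"travel": [0,0,0],"turn": [0,0,0]}
    - {"travel": [0,0,0],"turn": [0,0,0]}
    - {"travel": [0,0,0],"turn": [0,0,-8]}
    - {"travel": [0,0,0],"turn": [0,0,-16]}
    - {"travel": [0,0,0],"turn": [0,0,-24]}
  gripper: 0.6

```text
time: 4.4
position: [0.4482, 0.0504, 0.0929]
tool_rot: [2.902, 1.201, 0.002]
ft_force: [-0.3, -0.7, -0.0]
grip_width: 0.592
grip_force: 0.0
```

Request:
step_arm:
  commands:
    - {"travel": [0,0,0],"turn": [0,0,-8.5]}
    - {"travel": [0,0,0],"turn": [0,0,-17]}
    - {"travel": [0,0,0],"turn": [0,0,-25.5]}
    - {"travel": [0,0,0],"turn": [0,0,-34]}
    - {"travel": [0,0,0],"turn": [0,0,-35]}

```text
time: 4.9
position: [0.4481, 0.0504, 0.0929]
tool_rot: [2.412, 2.012, 0.001]
ft_force: [0.2, 0.2, -0.1]
grip_width: 0.604
grip_force: 0.0
```

Request:
step_arm:
  commands:
    - {"travel": [0,0,0],"turn": [0,0,0]}
    - {"travel": [0,0,0],"turn": [0,0,0]}
    - {"travel": [0,0,0],"turn": [0,0,0]}
  gripper: 0.4

```text
time: 5.2
position: [0.4478, 0.0504, 0.0927]
tool_rot: [2.415, 2.008, 0.001]
ft_force: [-0.4, -0.0, 0.3]
grip_width: 0.523
grip_force: 15.0
```

```bash
python3 go.py 0.446 0.0504 0.089 -68
```

```text
t 5.2 p [0.4478 0.0504 0.0927] ydir -10.5 F [-0.44 -0.02  0.3 ] q [ 0.7   0.08 -0.88  2.07  0.07  1.02 -0.41]
travel [-0.0003 -0.0018  0.0037] turn [ 4.000e-02 -2.000e-02  5.748e+01]
```

Request:
step_arm:
  commands:
    - {"travel": [0,0,0],"turn": [0,0,8]}
    - {"travel": [0,0,0],"turn": [0,0,16]}
    - {"travel": [0,0,0],"turn": [0,0,24]}
    - {"travel": [0,0,0],"turn": [0,0,32]}
    - {"travel": [0,0,0],"turn": [0,0,40]}

```text
time: 5.7
position: [0.4478, 0.0506, 0.0927]
tool_rot: [2.96, 1.053, 0.001]
ft_force: [0.9, -1.3, 0.6]
grip_width: 0.525
grip_force: 15.0
```

Request:
step_arm:
  commands:
    - {"travel": [0,0,0],"turn": [0,0,8]}
    - {"travel": [0,0,0],"turn": [0,0,16]}
    - {"travel": [0,0,0],"turn": [0,0,18]}
    - {"travel": [0,0,0],"turn": [0,0,18]}

```text
time: 6.1
position: [0.4479, 0.0507, 0.0927]
tool_rot: [-3.086, -0.586, -0.001]
ft_force: [1.1, 0.4, 0.3]
grip_width: 0.525
grip_force: 15.0
```

Request:
step_arm:
  commands:
    - {"travel": [0,0,0],"turn": [0,0,0]}
    - {"travel": [0,0,0],"turn": [0,0,0]}
    - {"travel": [0,0,-0.05],"turn": [0,0,0]}
    - {"travel": [0,0,-0.07],"turn": [0,0,0]}
    - {"travel": [0,0,-0.07],"turn": [0,0,0]}
  gripper: 0.6

```text
time: 6.6
position: [0.4497, 0.0506, 0.1655]
tool_rot: [3.084, 0.587, 0.009]
ft_force: [0.2, -0.2, -0.5]
grip_width: 0.603
grip_force: 0.0
```

```bash
python3 go.py 0.497 -0.2148 0.16 -60 0.497 -0.2148 0.16 -80
```

```text
t 6.6 p [0.4497 0.0506 0.1655] ydir -68.4 F [ 0.15 -0.24 -0.47] q [ 0.67 -0.04 -0.82  1.99 -0.03  1.17 -1.33]
travel [-0.0536  0.2642  0.0061] turn [ 0.21 -0.27 -8.43]
travel [-0.0536  0.2642  0.0061] turn [ 0.16 -0.3  11.57]
```

```bash
python3 go.py 0.4807 0.0011 0.1 10
```

```text
t 6.6 p [0.4497 0.0506 0.1655] ydir -68.4 F [ 0.15 -0.24 -0.47] q [ 0.67 -0.04 -0.82  1.99 -0.03  1.17 -1.33]
travel [0.0103 0.0573 0.0657] turn [  0.35  -0.11 -78.43]
```

Request:
step_arm:
  commands:
    - {"travel": [0.01,0.057,0],"turn": [0,0,-8.5]}
    - {"travel": [0.01,0.057,0],"turn": [0,0,-17]}
    - {"travel": [0.01,0.057,0],"turn": [0,0,-25.5]}
    - {"travel": [0.01,0.057,0],"turn": [0,0,-34]}
    - {"travel": [0.01,0.057,0],"turn": [0,0,-42.5]}
  gripper: 0
  force: 5

```text
time: 7.1
position: [0.4769, 0.0011, 0.1612]
tool_rot: [-2.657, -1.674, 0.003]
ft_force: [-0.9, -0.3, 0.4]
grip_width: 0.223
grip_force: 0.0
```

Request:
step_arm:
  commands:
    - {"travel": [0,0,0.03],"turn": [0,0,-8.5]}
    - {"travel": [0,0,0.06],"turn": [0,0,-17]}
    - {"travel": [0,0,0.06],"turn": [0,0,-25.5]}
    - {"travel": [0,0,0.06],"turn": [0,0,-34]}
    - {"travel": [0,0,0.06],"turn": [0,0,-36]}

```text
time: 7.6
position: [0.4765, 0.0013, 0.101]
tool_rot: [-2.011, -2.41, 0.002]
ft_force: [0.9, 0.8, -0.4]
grip_width: 0.01
grip_force: 0.0
```

```bash
python3 go.py 0.4807 0.0011 0.068 10
```

```text
t 7.6 p [0.4765 0.0013 0.101 ] ydir 10.3 F [ 0.85  0.82 -0.39] q [ 0.74  0.14 -0.84  2.    0.12  1.05  0.03]
travel [-0.001   0.0042  0.033 ] turn [-0.15 -0.06  0.32]
```

Request:
step_arm:
  commands:
    - {"travel": [0,0.004,0.02],"turn": [0,0,0]}
    - {"travel": [0,0.004,0.027],"turn": [0,0,0]}
    - {"travel": [0,0.004,0.03],"turn": [0,0,0]}
    - {"travel": [0,0.004,0.032],"turn": [0,0,0]}
    - {"travel": [0,0.004,0.032],"turn": [0,0,0]}

```text
time: 8.1
position: [0.4816, 0.002, 0.0707]
tool_rot: [-2.018, -2.408, 0.0]
ft_force: [-0.1, -0.4, -0.1]
grip_width: 0.004
grip_force: 0.0
```

Request:
step_arm:
  commands:
    - {"travel": [0,0,0.001],"turn": [0,0,0]}
    - {"travel": [0,0,0.0015],"turn": [0,0,0]}
    - {"travel": [0,0,0.0015],"turn": [0,0,0]}
    - {"travel": [0,0,0.0015],"turn": [0,0,0]}

```text
time: 8.5
position: [0.4821, 0.0019, 0.0702]
tool_rot: [2.018, 2.407, -0.0]
ft_force: [-2.8, 0.9, 9.5]
grip_width: 0.005
grip_force: 4.3
```

```bash
python3 -c "
from bench import ctrl
for i in range(3):
    s=ctrl.get_state();print(s['position'],s['ft_force'])"
```

```text
[0.48208163 0.00190206 0.07024784] [-2.76219145  0.90149123  9.53939963]
[0.48208163 0.00190206 0.07024784] [-2.76219145  0.90149123  9.53939963]
[0.48208163 0.00190206 0.07024784] [-2.76219145  0.90149123  9.53939963]
```

Request:
step_arm:
  commands:
    - {"travel": [0,0,-0.008],"turn": [0,0,0]}
    - {"travel": [0,0.05,-0.008],"turn": [0,0,0]}
    - {"travel": [0,0.104,-0.006],"turn": [0,0,0]}
    - {"travel": [0,0.104,-0.003],"turn": [0,0,0]}
    - {"travel": [0,0.104,-0.001],"turn": [0,0,0]}

```text
time: 9.0
position: [0.587, 0.0211, 0.0708]
tool_rot: [2.016, 2.407, 0.008]
ft_force: [4.7, 0.8, 6.6]
grip_width: 0.008
grip_force: 3.6
```

Request:
step_arm:
  commands:
    - {"travel": [0,0,0.0005],"turn": [0,0,0]}
    - {"travel": [0,0,0.001],"turn": [0,0,0]}
    - {"travel": [0,0,0.001],"turn": [0,0,0]}
    - {"travel": [0,0,0.001],"turn": [0,0,0]}

```text
time: 9.4
position: [0.5846, 0.0203, 0.0708]
tool_rot: [2.016, 2.405, 0.003]
ft_force: [2.8, 1.2, 5.7]
grip_width: 0.006
grip_force: 2.7
```

Request:
step_arm:
  commands:
    - {"travel": [0,0,-0.009],"turn": [0,0,0]}
    - {"travel": [-0.05,0,-0.009],"turn": [0,0,0]}
    - {"travel": [-0.1,0,-0.009],"turn": [0,0,0]}
    - {"travel": [-0.15,0,-0.009],"turn": [0,0,0]}
    - {"travel": [-0.15,0,-0.006],"turn": [0,0,0]}

```text
time: 9.9
position: [0.6087, -0.1394, 0.0748]
tool_rot: [2.032, 2.392, -0.01]
ft_force: [-0.5, -0.3, -0.8]
grip_width: 0.005
grip_force: 0.0
```

Request:
step_arm:
  commands:
    - {"travel": [0,0,0.004],"turn": [0,0,0]}
    - {"travel": [0,0,0.0055],"turn": [0,0,0]}
    - {"travel": [0,0,0.006],"turn": [0,0,0]}
    - {"travel": [0,0,0.006],"turn": [0,0,0]}
    - {"travel": [0,0,0.006],"turn": [0,0,0]}

```text
time: 10.4
position: [0.6095, -0.1279, 0.0704]
tool_rot: [2.015, 2.408, -0.005]
ft_force: [-1.2, -4.4, 5.8]
grip_width: 0.006
grip_force: 3.2
```

Request:
step_arm:
  commands:
    - {"travel": [0,0,-0.009],"turn": [0,0,0]}
    - {"travel": [0,-0.05,-0.009],"turn": [0,0,0]}
    - {"travel": [0,-0.104,-0.009],"turn": [0,0,0]}
    - {"travel": [0,-0.104,-0.009],"turn": [0,0,0]}
    - {"travel": [0,-0.104,-0.006],"turn": [0,0,0]}

```text
time: 10.9
position: [0.507, -0.1452, 0.0756]
tool_rot: [2.017, 2.407, -0.002]
ft_force: [1.3, 0.4, 0.2]
grip_width: 0.005
grip_force: 0.0
```

Request:
step_arm:
  commands:
    - {"travel": [0,0,0.004],"turn": [0,0,0]}
    - {"travel": [0,0,0.0055],"turn": [0,0,0]}
    - {"travel": [0,0,0.006],"turn": [0,0,0]}
    - {"travel": [0,0,0.006],"turn": [0,0,0]}
    - {"travel": [0,0,0.006],"turn": [0,0,0]}

```text
time: 11.4
position: [0.5093, -0.1448, 0.0698]
tool_rot: [-2.016, -2.409, -0.001]
ft_force: [-2.1, 1.1, 7.9]
grip_width: 0.005
grip_force: 3.6
```

Request:
step_arm:
  commands:
    - {"travel": [0,0,-0.05],"turn": [0,0,8.5]}
    - {"travel": [0,0,-0.09],"turn": [0,0,17]}
    - {"travel": [-0.04,0,-0.09],"turn": [0,0,25.5]}
    - {"travel": [-0.066,-0.022,-0.09],"turn": [0,0,34]}
    - {"travel": [-0.066,-0.022,-0.09],"turn": [0,0,42.5]}
  gripper: 0.72
  force: 15

```text
time: 11.9
position: [0.4968, -0.2198, 0.1589]
tool_rot: [2.762, 1.495, -0.003]
ft_force: [-1.1, -0.9, -0.8]
grip_width: 0.377
grip_force: 0.0
```

```bash
python3 go.py 0.498 -0.2148 0.125 -40
```

```text
t 11.9 p [ 0.4968 -0.2198  0.1589] ydir -33.1 F [-1.05 -0.88 -0.75] q [ 0.96  0.2  -0.66  1.8   0.13  1.19 -0.32]
travel [ 0.0049 -0.0017  0.0339] turn [0.01 0.11 6.87]
```

Request:
step_arm:
  commands:
    - {"travel": [0.005,-0.002,0],"turn": [0,0,7]}
    - {"travel": [0.005,-0.002,0.01],"turn": [0,0,7]}
    - {"travel": [0.005,-0.002,0.02],"turn": [0,0,7]}
    - {"travel": [0.005,-0.002,0.02],"turn": [0,0,7]}

```text
time: 12.3
position: [0.4978, -0.2085, 0.1367]
tool_rot: [-2.836, -1.345, 0.003]
ft_force: [-0.8, -0.4, 0.4]
grip_width: 0.689
grip_force: 0.0
```

```bash
python3 go.py 0.498 -0.2148 0.0925 -40
```

```text
t 12.3 p [ 0.4978 -0.2085  0.1367] ydir -39.3 F [-0.8  -0.42  0.39] q [ 0.93  0.22 -0.65  1.83  0.14  1.15 -0.45]
travel [-0.0048  0.0043  0.0442] turn [-0.22  0.03  0.75]
```

Request:
step_arm:
  commands:
    - {"travel": [-0.005,0.004,0],"turn": [0,0,0]}
    - {"travel": [-0.005,0.004,0],"turn": [0,0,0]}
    - {"travel": [-0.005,0.004,0.025],"turn": [0,0,0]}
    - {"travel": [-0.005,0.004,0.044],"turn": [0,0,0]}
    - {"travel": [-0.005,0.004,0.044],"turn": [0,0,0]}

```text
time: 12.8
position: [0.4969, -0.2155, 0.093]
tool_rot: [-2.838, -1.34, 0.004]
ft_force: [-0.2, 0.7, -0.5]
grip_width: 0.72
grip_force: 0.0
```

Request:
step_arm:
  commands:
    - {"travel": [0,0,0],"turn": [0,0,0]}
    - {"travel": [0,0,0],"turn": [0,0,0]}
    - {"travel": [0,0,0],"turn": [0,0,0]}
    - {"travel": [0,0,0],"turn": [0,0,0]}
  gripper: 0.4

```text
time: 13.2
position: [0.4991, -0.2157, 0.0963]
tool_rot: [2.84, 1.341, 0.001]
ft_force: [-1.9, 1.3, 5.9]
grip_width: 0.527
grip_force: 15.0
```

```bash
python3 go.py
```

```text
t 13.2 p [ 0.4991 -0.2157  0.0963] ydir -39.4 F [-1.9   1.29  5.91] q [ 0.92  0.27 -0.64  1.86  0.18  1.07 -0.47]
```

Request:
step_arm:
  commands:
    - {"travel": [0,-0.001,-0.002],"turn": [0,0,8]}
    - {"travel": [0,-0.001,-0.002],"turn": [0,0,16]}
    - {"travel": [0,-0.001,-0.002],"turn": [0,0,24]}
    - {"travel": [0,-0.001,-0.002],"turn": [0,0,32]}
    - {"travel": [0,-0.001,-0.002],"turn": [0,0,35]}

```text
time: 13.7
position: [0.498, -0.2149, 0.0964]
tool_rot: [-3.113, -0.42, -0.001]
ft_force: [1.7, 0.3, -5.9]
grip_width: 0.527
grip_force: 15.0
```

Request:
step_arm:
  commands:
    - {"travel": [0,0,0],"turn": [0,0,0]}
    - {"travel": [0,0,0],"turn": [0,0,0]}

```text
time: 13.9
position: [0.4979, -0.2149, 0.0965]
tool_rot: [-3.112, -0.428, -0.0]
ft_force: [3.0, 0.1, -8.3]
grip_width: 0.526
grip_force: 15.0
```

Request:
step_arm:
  commands:
    - {"travel": [0,0,0],"turn": [0,0,0]}
    - {"travel": [0,0,0],"turn": [0,0,0]}
    - {"travel": [0,0,-0.03],"turn": [0,0,0]}
    - {"travel": [0,0,-0.08],"turn": [0,0,0]}
    - {"travel": [0,0,-0.1],"turn": [0,0,0]}
  gripper: 0.62

```text
time: 14.4
position: [0.5, -0.216, 0.2022]
tool_rot: [3.108, 0.425, 0.008]
ft_force: [0.0, 0.4, -0.1]
grip_width: 0.624
grip_force: 0.0
```

```bash
python3 go.py 0.5105 -0.1561 0.09 10
```

```text
t 14.4 p [ 0.5    -0.216   0.2022] ydir -74.4 F [ 0.05  0.36 -0.12] q [ 0.88  0.15 -0.57  1.75  0.09  1.26 -1.01]
travel [ 0.0257 -0.0554  0.112 ] turn [ 4.300e-01 -1.000e-02 -8.442e+01]
```

Request:
step_arm:
  commands:
    - {"travel": [0,0,0],"turn": [0,0,-8.5]}
    - {"travel": [0.026,-0.055,0],"turn": [0,0,-17]}
    - {"travel": [0.026,-0.055,0],"turn": [0,0,-25.5]}
    - {"travel": [0.026,-0.055,0],"turn": [0,0,-34]}
    - {"travel": [0.026,-0.055,0],"turn": [0,0,-42.5]}
  gripper: 0
  force: 5

```text
time: 14.9
position: [0.5085, -0.1547, 0.198]
tool_rot: [2.74, 1.535, 0.0]
ft_force: [0.0, -0.3, 0.7]
grip_width: 0.253
grip_force: 0.0
```

Request:
step_arm:
  commands:
    - {"travel": [0,0,0.03],"turn": [0,0,-8.5]}
    - {"travel": [0,0,0.06],"turn": [0,0,-17]}
    - {"travel": [0,0,0.09],"turn": [0,0,-25.5]}
    - {"travel": [0,0,0.11],"turn": [0,0,-34]}
    - {"travel": [0,0,0.115],"turn": [0,0,-42]}

```text
time: 15.4
position: [0.5066, -0.1552, 0.0801]
tool_rot: [-2.009, -2.411, 0.002]
ft_force: [0.5, -0.5, 0.5]
grip_width: 0.007
grip_force: 0.0
```

```bash
python3 go.py 0.5095 -0.148 0.069 10
```

```text
t 15.4 p [ 0.5066 -0.1552  0.0801] ydir 10.4 F [ 0.45 -0.55  0.5 ] q [ 0.9   0.29 -0.73  1.9   0.22  1.04  0.26]
travel [0.0065 0.0042 0.0111] turn [-0.18 -0.09  0.41]
```

Request:
step_arm:
  commands:
    - {"travel": [0.0065,0.004,0.006],"turn": [0,0,0]}
    - {"travel": [0.0065,0.004,0.009],"turn": [0,0,0]}
    - {"travel": [0.0065,0.004,0.01],"turn": [0,0,0]}
    - {"travel": [0.0065,0.004,0.01],"turn": [0,0,0]}
    - {"travel": [0.0065,0.004,0.01],"turn": [0,0,0]}

```text
time: 15.9
position: [0.5113, -0.1483, 0.0726]
tool_rot: [2.019, 2.406, -0.0]
ft_force: [0.6, -0.8, 0.4]
grip_width: 0.008
grip_force: 0.0
```

Request:
step_arm:
  commands:
    - {"travel": [0,0,0.002],"turn": [0,0,0]}
    - {"travel": [0,0,0.0027],"turn": [0,0,0]}
    - {"travel": [0,0,0.0027],"turn": [0,0,0]}
    - {"travel": [0,0,0.0027],"turn": [0,0,0]}

```text
time: 16.3
position: [0.5115, -0.1484, 0.0704]
tool_rot: [2.018, 2.406, -0.001]
ft_force: [-1.8, 0.3, 7.0]
grip_width: 0.004
grip_force: 3.3
```

Request:
step_arm:
  commands:
    - {"travel": [0,0,-0.008],"turn": [0,0,0]}
    - {"travel": [0.05,0,-0.008],"turn": [0,0,0]}
    - {"travel": [0.1,0,-0.008],"turn": [0,0,0]}
    - {"travel": [0.15,0,-0.008],"turn": [0,0,0]}
    - {"travel": [0.15,0,-0.005],"turn": [0,0,0]}

```text
time: 16.8
position: [0.4839, 0.0072, 0.0753]
tool_rot: [-2.006, -2.418, -0.003]
ft_force: [-0.4, -0.8, -0.2]
grip_width: 0.008
grip_force: 0.0
```

Request:
step_arm:
  commands:
    - {"travel": [0,0,0.003],"turn": [0,0,0]}
    - {"travel": [0,0,0.0045],"turn": [0,0,0]}
    - {"travel": [0,0,0.005],"turn": [0,0,0]}
    - {"travel": [0,0,0.005],"turn": [0,0,0]}
    - {"travel": [0,0,0.005],"turn": [0,0,0]}

```text
time: 17.3
position: [0.4849, -0.0011, 0.0703]
tool_rot: [-2.021, -2.404, 0.001]
ft_force: [-4.6, 2.9, 12.1]
grip_width: 0.005
grip_force: 5.9
```

Request:
step_arm:
  commands:
    - {"travel": [0,0,-0.008],"turn": [0,0,0]}
    - {"travel": [0,0.05,-0.008],"turn": [0,0,0]}
    - {"travel": [0,0.104,-0.008],"turn": [0,0,0]}
    - {"travel": [0,0.104,-0.008],"turn": [0,0,0]}
    - {"travel": [0,0.104,-0.005],"turn": [0,0,0]}

```text
time: 17.8
position: [0.5882, 0.0169, 0.0736]
tool_rot: [-2.019, -2.404, -0.001]
ft_force: [0.3, 0.7, 0.2]
grip_width: 0.004
grip_force: 0.0
```

Request:
step_arm:
  commands:
    - {"travel": [0,0,0.003],"turn": [0,0,0]}
    - {"travel": [0,0,0.0045],"turn": [0,0,0]}
    - {"travel": [0,0,0.005],"turn": [0,0,0]}
    - {"travel": [0,0,0.005],"turn": [0,0,0]}
    - {"travel": [0,0,0.005],"turn": [0,0,0]}

```text
time: 18.3
position: [0.5861, 0.0167, 0.0705]
tool_rot: [2.018, 2.406, -0.003]
ft_force: [-2.5, 0.6, 5.3]
grip_width: 0.008
grip_force: 2.6
```

Request:
step_arm:
  commands:
    - {"travel": [0,0,-0.008],"turn": [0,0,0]}
    - {"travel": [-0.05,0,-0.008],"turn": [0,0,0]}
    - {"travel": [-0.1,0,-0.008],"turn": [0,0,0]}
    - {"travel": [-0.15,0,-0.008],"turn": [0,0,0]}
    - {"travel": [-0.15,0,-0.005],"turn": [0,0,0]}

```text
time: 18.8
position: [0.613, -0.142, 0.0748]
tool_rot: [2.031, 2.39, -0.007]
ft_force: [0.0, -0.8, 0.7]
grip_width: 0.005
grip_force: 0.0
```

Request:
step_arm:
  commands:
    - {"travel": [0,0,0.003],"turn": [0,0,0]}
    - {"travel": [0,0,0.0045],"turn": [0,0,0]}
    - {"travel": [0,0,0.005],"turn": [0,0,0]}
    - {"travel": [0,0,0.005],"turn": [0,0,0]}
    - {"travel": [0,0,0.005],"turn": [0,0,0]}

```text
time: 19.3
position: [0.6131, -0.1292, 0.0705]
tool_rot: [2.015, 2.409, -0.003]
ft_force: [-2.1, -2.4, 5.7]
grip_width: 0.009
grip_force: 3.0
```

Probing shows the pan level to about 0.2 mm. I'll check the carton's surroundings next, and the knob slots once the arm is clear.

```bash
python3 - <<'E'
from h import *
for n,p,z in[("bottle base",(480,105),0),("bottle shoulder",(493,80),.1),("shaker",(405,100),.08),("glass",(343,105),.1)]:print(n,plane("top",p,z).round(3))
E
python3 go.py 0.6204 -0.2368 0.24 43
```

```text
bottle base [ 0.769 -0.367 -0.   ]
bottle shoulder [ 0.772 -0.364  0.1  ]
shaker [ 0.767 -0.197  0.08 ]
glass [ 0.766 -0.075  0.1  ]
t 19.3 p [ 0.6131 -0.1292  0.0705] ydir 10.2 F [-2.14 -2.39  5.69] q [ 0.74  0.51 -0.73  1.67  0.37  1.11  0.08]
travel [-0.1076 -0.0119 -0.1693] turn [ -0.06   0.1  -32.81]
```

Request:
step_arm:
  commands:
    - {"travel": [0,0,-0.05],"turn": [0,0,-8.5]}
    - {"travel": [0,0,-0.1],"turn": [0,0,-17]}
    - {"travel": [0,0,-0.15],"turn": [0,0,-25]}
    - {"travel": [-0.05,-0.012,-0.17],"turn": [0,0,-33]}
    - {"travel": [-0.108,-0.012,-0.17],"turn": [0,0,-33]}
  gripper: 1
  force: 12

```text
time: 19.8
position: [0.6206, -0.222, 0.2445]
tool_rot: [1.232, 2.882, 0.001]
ft_force: [0.7, -0.0, -0.2]
grip_width: 0.375
grip_force: 0.0
```

Request:
step_arm:
  commands:
    - {"travel": [0,0,0],"turn": [0,0,0]}
    - {"travel": [0,0,0],"turn": [0,0,0]}

```text
time: 20.0
position: [0.6181, -0.2256, 0.2383]
tool_rot: [-1.252, -2.88, -0.001]
ft_force: [-0.1, 1.7, -0.3]
grip_width: 0.556
grip_force: 0.0
```

```bash
python3 go.py 0.6204 -0.2368 0.165 43 0.6204 -0.2368 0.09 43; python3 -c "
from h import *
cv2.imwrite('pics/b.png',np.vstack([cv2.resize(ctrl.get_image(n)[y:y+130,x:x+260,::-1],None,fx=2.3,fy=2.3,interpolation=2) for n,x,y in(('top',220,180),('scene',270,150))]))"
```

```text
t 20.0 p [ 0.6181 -0.2256  0.2383] ydir 43.0 F [-0.08  1.71 -0.26] q [ 0.93  0.46 -0.86  1.4   0.35  1.43  0.83]
travel [-0.0098 -0.006   0.0733] turn [ 0.02 -0.08  0.  ]
travel [-0.0099 -0.006   0.1483] turn [ 0.02 -0.08  0.  ]
```

View pics/b.png

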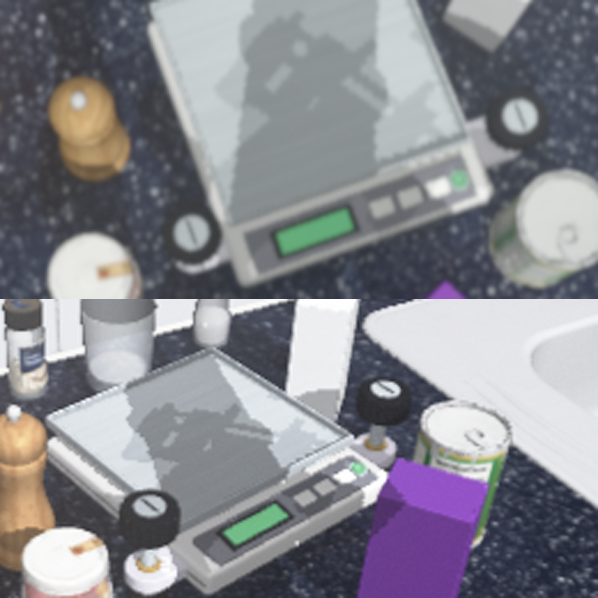

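Picture b: both slots, (191,233) and (519,115), now lie parallel to the scale's sides. The jar, tin and mill are unmoved. Now the carton.

Request:
step_arm:
  commands:
    - {"travel": [-0.01,-0.005,0],"turn": [0,0,0]}
    - {"travel": [-0.01,-0.005,0.03],"turn": [0,0,0]}
    - {"travel": [-0.01,-0.005,0.06],"turn": [0,0,0]}
    - {"travel": [-0.01,-0.005,0.06],"turn": [0,0,0]}
    - {"travel": [-0.01,-0.005,0.06],"turn": [0,0,0]}
  gripper: 1

```text
time: 20.6
position: [0.6217, -0.2359, 0.1791]
tool_rot: [-1.249, -2.882, -0.0]
ft_force: [0.7, 0.6, 0.9]
grip_width: 0.986
grip_force: 0.0
```

```bash
python3 go.py 0.621 -0.2368 0.09 43
```

```text
t 20.6 p [ 0.6217 -0.2359  0.1791] ydir 43.1 F [0.74 0.59 0.89] q [ 0.93  0.51 -0.84  1.46  0.38  1.34  0.82]
travel [-0.0002 -0.0011  0.0891] turn [-0.01 -0.04  0.13]
```

Request:
step_arm:
  commands:
    - {"travel": [0,-0.001,0.03],"turn": [0,0,0]}
    - {"travel": [0,-0.001,0.06],"turn": [0,0,0]}
    - {"travel": [0,-0.001,0.087],"turn": [0,0,0]}
    - {"travel": [0,-0.001,0.087],"turn": [0,0,0]}

```text
time: 21.0
position: [0.6195, -0.2368, 0.0901]
tool_rot: [-1.249, -2.878, 0.001]
ft_force: [-0.1, -0.4, -0.3]
grip_width: 0.999
grip_force: 0.0
```

Request:
step_arm:
  commands:
    - {"travel": [0,0,0],"turn": [0,0,0]}
    - {"travel": [0,0,0],"turn": [0,0,0]}
    - {"travel": [0,0,0],"turn": [0,0,0]}
    - {"travel": [0,0,0],"turn": [0,0,0]}
    - {"travel": [0,0,0],"turn": [0,0,0]}
  gripper: 0.3
  force: 12

```text
time: 21.5
position: [0.6213, -0.2373, 0.0928]
tool_rot: [1.251, 2.88, -0.0]
ft_force: [0.8, 0.6, 0.7]
grip_width: 0.633
grip_force: 0.5
```

```bash
python3 go.py 0.5693 -0.0636 0.24 11
```

```text
t 21.5 p [ 0.6213 -0.2373  0.0928] ydir 43.0 F [0.82 0.6  0.67] q [ 0.91  0.58 -0.8   1.55  0.44  1.19  0.78]
travel [ 0.1623  0.0807 -0.1474] turn [ 0.04  0.06 32.05]
```

Request:
step_arm:
  commands:
    - {"travel": [0,0,0],"turn": [0,0,0]}
    - {"travel": [0,0,0],"turn": [0,0,0]}
    - {"travel": [0,0,0],"turn": [0,0,0]}

```text
time: 21.8
position: [0.6214, -0.237, 0.0926]
tool_rot: [1.25, 2.881, 0.0]
ft_force: [0.4, 0.9, 3.5]
grip_width: 0.6
grip_force: 11.9
```

Request:
step_arm:
  commands:
    - {"travel": [0,0,-0.02],"turn": [0,0,0]}
    - {"travel": [0,0,-0.05],"turn": [0,0,0]}
    - {"travel": [0,0,-0.08],"turn": [0,0,0]}
    - {"travel": [0,0,-0.09],"turn": [0,0,0]}
    - {"travel": [0,0,-0.09],"turn": [0,0,0]}

```text
time: 22.3
position: [0.6213, -0.2375, 0.1827]
tool_rot: [1.251, 2.88, -0.001]
ft_force: [0.6, 0.4, -2.3]
grip_width: 0.599
grip_force: 11.9
```

```bash
python3 go.py 0.5705 -0.0636 0.18 11
```

```text
t 22.3 p [ 0.6213 -0.2375  0.1827] ydir 43.0 F [ 0.56  0.43 -2.27] q [ 0.93  0.51 -0.84  1.46  0.38  1.34  0.82]
travel [0.1618 0.0815 0.0025] turn [ 0.05  0.1  32.04]
```

Request:
step_arm:
  commands:
    - {"travel": [0.04,0.02,0],"turn": [0,0,7]}
    - {"travel": [0.08,0.04,0],"turn": [0,0,14]}
    - {"travel": [0.12,0.06,0],"turn": [0,0,21]}
    - {"travel": [0.15,0.075,0],"turn": [0,0,28]}
    - {"travel": [0.162,0.081,0],"turn": [0,0,32.3]}

```text
time: 22.8
position: [0.5669, -0.0588, 0.1798]
tool_rot: [-1.999, -2.418, 0.002]
ft_force: [0.9, -0.1, -1.1]
grip_width: 0.604
grip_force: 11.9
```

Request:
step_arm:
  commands:
    - {"travel": [0,0,0],"turn": [0,0,0]}
    - {"travel": [0,0,0],"turn": [0,0,0]}
    - {"travel": [0,0,0.015],"turn": [0,0,0]}
    - {"travel": [0,0,0.02],"turn": [0,0,0]}
    - {"travel": [0,0,0.02],"turn": [0,0,0]}

```text
time: 23.3
position: [0.5683, -0.0647, 0.1598]
tool_rot: [-2.003, -2.416, 0.002]
ft_force: [-0.3, -0.6, -1.3]
grip_width: 0.598
grip_force: 11.9
```

```bash
python3 go.py 0.5702 -0.0638 0.15 10.7;python3 -c "
from h import *
cv2.imwrite('pics/c.png',np.vstack([cv2.resize(ctrl.get_image(n)[y:y+130,x:x+260,::-1],None,fx=2.3,fy=2.3,interpolation=2) for n,x,y in(('top',240,140),('scene',270,130))]))"
```

```text
t 23.3 p [ 0.5683 -0.0647  0.1598] ydir 10.7 F [-0.29 -0.57 -1.28] q [ 0.78  0.31 -0.84  1.72  0.24  1.22  0.07]
travel [0.0005 0.002  0.0098] turn [-0.19 -0.09 -0.01]
```

View pics/c.png

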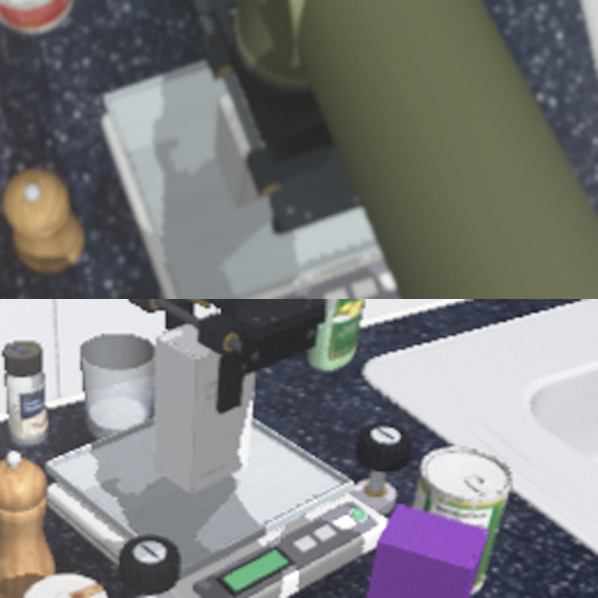

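Picture c: the carton hangs upright in the grip over the pan's middle, its base near (200,480) in the scene crop. Lowering it.

Request:
step_arm:
  commands:
    - {"travel": [0.0005,0.002,0.003],"turn": [0,0,0]}
    - {"travel": [0.0005,0.002,0.006],"turn": [0,0,0]}
    - {"travel": [0.0005,0.002,0.009],"turn": [0,0,0]}
    - {"travel": [0.0005,0.002,0.0105],"turn": [0,0,0]}
    - {"travel": [0.0005,0.002,0.0105],"turn": [0,0,0]}

```text
time: 23.9
position: [0.5711, -0.0626, 0.1511]
tool_rot: [-2.003, -2.42, 0.001]
ft_force: [0.8, -0.2, -2.3]
grip_width: 0.598
grip_force: 11.9
```

Request:
step_arm:
  commands:
    - {"travel": [0,0,0.0006],"turn": [0,0,0]}
    - {"travel": [0,0,0.0006],"turn": [0,0,0]}
    - {"travel": [0,0,0.0006],"turn": [0,0,0]}

```text
time: 24.2
position: [0.5714, -0.0627, 0.1509]
tool_rot: [2.003, 2.42, -0.0]
ft_force: [-0.7, -0.2, -2.2]
grip_width: 0.602
grip_force: 11.9
```

Request:
step_arm:
  commands:
    - {"travel": [-0.001,-0.001,0.001],"turn": [0,0,0]}
    - {"travel": [-0.001,-0.001,0.002],"turn": [0,0,0]}
    - {"travel": [-0.001,-0.001,0.002],"turn": [0,0,0]}

```text
time: 24.5
position: [0.5705, -0.064, 0.1488]
tool_rot: [2.004, 2.42, -0.0]
ft_force: [0.9, 0.4, -2.3]
grip_width: 0.604
grip_force: 11.9
```

Request:
step_arm:
  commands:
    - {"travel": [0,0,0.0007],"turn": [0,0,0]}
    - {"travel": [0,0,0.0014],"turn": [0,0,0]}
    - {"travel": [0,0,0.0014],"turn": [0,0,0]}
    - {"travel": [0,0,0.0014],"turn": [0,0,0]}

```text
time: 24.9
position: [0.5706, -0.0642, 0.1486]
tool_rot: [2.003, 2.419, -0.001]
ft_force: [-2.2, -1.3, 5.9]
grip_width: 0.596
grip_force: 12.0
```

Request:
step_arm:
  commands:
    - {"travel": [0,0,-0.0007],"turn": [0,0,0]}
    - {"travel": [0,0,-0.0007],"turn": [0,0,0]}

```text
time: 25.1
position: [0.5706, -0.0641, 0.1486]
tool_rot: [2.003, 2.419, -0.001]
ft_force: [-1.7, -1.1, 4.2]
grip_width: 0.601
grip_force: 12.0
```

Request:
step_arm:
  commands:
    - {"travel": [0,0,0],"turn": [0,0,0]}
    - {"travel": [0,0,0],"turn": [0,0,0]}
    - {"travel": [0,0,0],"turn": [0,0,0]}
    - {"travel": [0,0,0],"turn": [0,0,0]}
    - {"travel": [0,0,0],"turn": [0,0,0]}
  gripper: 0.95

```text
time: 25.6
position: [0.5705, -0.0638, 0.148]
tool_rot: [-2.003, -2.42, -0.0]
ft_force: [-0.5, -0.5, -0.3]
grip_width: 0.92
grip_force: 0.0
```

Request:
step_arm:
  commands:
    - {"travel": [0,0,-0.03],"turn": [0,0,0]}
    - {"travel": [0,0,-0.06],"turn": [0,0,0]}
    - {"travel": [0,0,-0.09],"turn": [0,0,0]}
    - {"travel": [0,0,-0.12],"turn": [0,0,0]}
    - {"travel": [0,0,-0.13],"turn": [0,0,0]}

```text
time: 26.1
position: [0.572, -0.0636, 0.2814]
tool_rot: [2.0, 2.417, 0.004]
ft_force: [0.1, -0.4, 0.3]
grip_width: 0.952
grip_force: 0.0
```

Request:
step_arm:
  commands:
    - {"travel": [-0.05,0,0],"turn": [0,0,0]}
    - {"travel": [-0.1,0,0],"turn": [0,0,0]}
    - {"travel": [-0.15,0,0],"turn": [0,0,0]}
    - {"travel": [-0.2,0,0],"turn": [0,0,0]}
    - {"travel": [-0.25,0,0],"turn": [0,0,0]}

```text
time: 26.6
position: [0.617, -0.3115, 0.277]
tool_rot: [-2.003, -2.419, 0.001]
ft_force: [1.2, 0.1, 1.3]
grip_width: 0.952
grip_force: 0.0
```

Request:
step_arm:
  commands:
    - {"travel": [-0.05,-0.02,0],"turn": [0,0,0]}
    - {"travel": [-0.1,-0.04,0],"turn": [0,0,0]}
    - {"travel": [-0.15,-0.06,0],"turn": [0,0,0]}
    - {"travel": [-0.15,-0.06,0],"turn": [0,0,0]}
    - {"travel": [-0.15,-0.06,0],"turn": [0,0,0]}

```text
time: 27.1
position: [0.5842, -0.4715, 0.2758]
tool_rot: [-2.009, -2.412, 0.002]
ft_force: [0.4, -0.7, 0.1]
grip_width: 0.949
grip_force: 0.0
```

```bash
python3 go.py;python3 -c "
from h import *
cv2.imwrite('pics/d.png',np.vstack([cv2.resize(ctrl.get_image(n)[y:y+130,x:x+260,::-1],None,fx=2.3,fy=2.3,interpolation=2) for n,x,y in(('top',235,180),('scene',250,160))]))"
```

```text
t 27.1 p [ 0.5842 -0.4715  0.2758] ydir 10.4 F [ 0.43 -0.71  0.11] q [ 1.02  0.61 -0.66  1.06  0.36  1.58  0.64]
```

View pics/d.png

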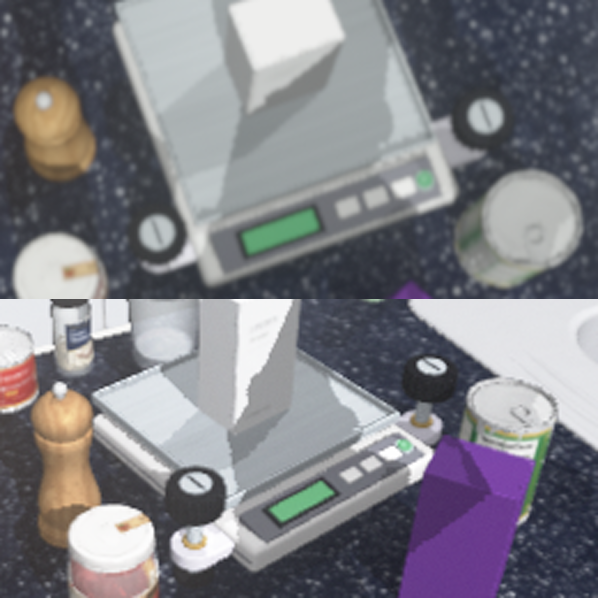

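Picture d: the carton stands upright on the pan at (285,40) in the top crop, slots are parallel to the scale's sides, and bystanders are unmoved. One numeric check of slots and carton centre.

```bash
python3 - <<'E'
from h import *
im=ctrl.get_image("top");g=cv2.cvtColor(im,cv2.COLOR_RGB2GRAY)
for n,c in(("L",(303,281.5)),("R",(445.7,230.5))):
    G=cv2.resize(g,None,fx=6,fy=6,interpolation=cv2.INTER_CUBIC)
    x,y=[int(v*6+2.5) for v in c];w=24;s=G[y-w:y+w,x-w:x+w].astype(float)
    yy,xx=np.mgrid[-w:w,-w:w];W=np.clip(np.median(s)-10-s,0,None)*(xx**2+yy**2<22**2)
    p=np.array([(W*xx).sum(),(W*yy).sum()])/W.sum();cov=np.cov(np.c_[xx.ravel(),yy.ravel()].T,aweights=W.ravel())
    d=np.linalg.eigh(cov)[1][:,1];o=(np.array([x,y])+p-2.5)/6
    v=plane("top",o+d,.1)-plane("top",o-d,.1);print(n,o,np.degrees(np.arctan2(v[1],v[0]))%180)
hsv=cv2.cvtColor(im,cv2.COLOR_RGB2HSV)
m=((hsv[...,2]>215)&(hsv[...,1]<25)).astype(np.uint8);m[:150]=0;m[235:]=0;m[:,:320]=0;m[:,395:]=0
c=max(cv2.findContours(m,0,2)[0],key=cv2.contourArea);r=cv2.minAreaRect(c);print(r,plane("top",r[0],.191))
E
```

```text
L [303.09135357 281.2964094 ] 10.64762067083197
R [445.82976318 230.25949066] 9.467275259043276
((359.15521240234375, 189.13790893554688), (30.45403480529785, 41.03866958618164), 68.19859313964844) [ 0.56910502 -0.06430592  0.191     ]
```

```bash
python3 -c "
from bench import ctrl
print(ctrl.close_job())"
```

```text
the job is handed in; nothing more can be done
None
```

The job is handed in at about 27 s: the scale's pan probed level to about 0.2 mm at four points after both knobs were turned, the tea carton stands upright within about 2 mm of the pan's middle, and the jar, tin and mill look unmoved.

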